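# Set the propagator vents

### The arm

A 6-joint arm with a two-finger parallel gripper is mounted at the origin on the work surface. World frame = base frame: x ahead of the robot, y to its left, z up, the work surface at z = 0. Lengths are in m, angles in rad, forces in N, time in s.
With the tool pointing down it reaches from about 0.2 to 0.875 m from the base axis. Payload 3.4 kg.
Tool frame: the origin (TCP) lies on the centre line of the jaws, within the pads' length; the fingertips stand 11 mm ahead of it and the grasp point (between the pads) lies 8 mm behind it; x points along the fingers, z is the direction in which the jaws open and shut, and the axes are right-handed (so a half turn about x gives the same grasp; the last joint's range is limited). The gripper opens to 94 mm and grips with 3 to 60 N. Pads are 16 mm wide; open, the fingers measure 119 mm over their backs; the gripper's body (75 mm by 177 mm) begins 78 mm behind the grasp point.
Start: joints at [1.185, 0.276, 1.505, -0, 1.361, -0.121], TCP at [0.151, 0.555, 0.216] pointing down, gripper open.
Joint ranges: [-2.89, 2.89], [-0.75, 2.08], [0.22, 2.7], [-1.18, 4.32], [0.11, 2.71], [-2.7, 2.7]. Speed limits (rad/s): [2.57, 2.57, 3.14, 3.14, 3.14, 3.14].

### API

Orientations are given as a unit quaternion [w, x, y, z].
In Python, from station import state, viewer, bot gives the robot as it stands.
- The arm moves only by the tool send_rows, never from a script. Its argument "increments" is a list of rows, each a list of 7 numbers: the opening, from 0 (shut) to 1 (fully open), then the shift along the tool's x, y, z in cm, then the turn, a rotation vector about the tool's x, y, z in rad. A call has 1 to 12 rows; each row is the pose to reach, as a shift and turn from the pose commanded when the call began, along the tool's axes at that moment; what a row does not reach only later rows make up. A row lasts 1/8 s, in which the tool goes at most 62.5 mm and 10.7 degrees, less where a joint would pass 70% of its speed; a pose out of reach is approached as far as the arm can. A call with a gripper value outside its range is refused whole. The fingers move at their own pace and stop on an object; "grip_force" is the grip in N (left out, the last holds). Time passes only in rows, so rows that repeat a pose let the fingers close. It gives the time, the measured TCP pose, the force and the opening at its end, in the units of the state.
- state(): the state, without advancing time (a new reading comes with each control period).
- viewer.read_camera(name): name is "side" or "top"; returns (picture, depth): 400x640x3 uint8, red, green, blue; 400x640 float32, m along the optical axis (not along the pixel's ray), 0 where there is no reading.
- viewer.get_calibration(name): a dict with "K" (3x3 intrinsics, pixels), "extrinsics" (4x4, takes a point from world to camera coordinates). Camera axes: x right, y up, looking along -z (the intrinsics and any distortion apply to the point x, -y, -z); pixel columns grow to the right and rows downward; lengths in m; the calibration is good to about 2 mm. A picture is of the moment at which its call begins. get_calibration takes no time and is no camera call.
- bot.close_job(): hands the job in, once; it reports no verdict.
The state is a dict: "time_s": time; "joint_pos": joint angles; "qd": joint speeds; "effort": joint torques, N m; "eef_pos": TCP position; "tcp_rot": TCP orientation; "contact_force": force on the tool from outside, world axes, zero at the start; "torque": the same for the moment, N m; "finger_gap": finger opening in m.
Only numpy, scipy, OpenCV 4.12 (cv2) and the standard library are available. Lean on these libraries where they do the work, as an engineer would, in place of code of your own. Each camera call takes 0.05 s, during which the arm holds its last target.

### The job

Set the vents on the two propagators: turn the vent fully open on the one whose seedlings have come up, and fully shut on the one where nothing has come up yet. Push each vent gently round by its thin raised arm with a fingertip until it is at its stop, without pinching it and without shifting or lifting the propagators or disturbing the other things on the bench.

Things in the scene. Friction and masses are not known exactly. Their poses are not given: they have to be found in the camera images.
- prop_sprouted: The propagator with green seedlings standing on its 15 brown fibre pellets, seen through the clear lid. A half-size propagator: black seed tray 230 x 170 mm at the rim and 55 mm high, with a clear plastic lid clipped on whose top (184 x 126 mm, flat) is 155 mm above the bench; about 1.3 kg in all, loose on the bench. Origin: centre of its underside; x along its long side, y to the left of x, z up.
- vent_sprouted (a joint): Angle of the round vent shutter on top of this lid, rad, growing anticlockwise seen from above: 0 = shut (arm across the lid, pointing along the propagator's -y, blades cover the two openings), 1.571 = fully open (arm pointing along the propagator's +x, the two openings clear). A hard stop at each end, with a small lug (5 mm high) on the seat where the arm's foot meets it. It turns stiffly (about 0.025 N m, so under 1 N on the arm) and stays where it is left.
- vent_sprouted_axis (a point): Centre of this vent, on its upright turning axis, at the top of the seat ring, 158 mm above the bench. The grey shutter disc is 76 mm across and its upper face is 3 mm above this point; a hub 20 mm across stands 10 mm above this point.
- vent_sprouted_arm (a point): Point on the top edge of this shutter's one raised arm, 34 mm from the axis. The arm is an upright radial fin 5 mm thick (9 mm at its round outer end) that reaches from the hub to 50 mm from the axis and from the disc up to 20 mm above the axis point; it is what one pushes on. Thin plastic: no more than 18 N of finger force.
- prop_bare: The propagator with only bare brown fibre pellets under the clear lid, no seedlings; otherwise the same as the other. A half-size propagator: black seed tray 230 x 170 mm at the rim and 55 mm high, with a clear plastic lid clipped on whose top (184 x 126 mm, flat) is 155 mm above the bench; about 1.3 kg in all, loose on the bench. Origin: centre of its underside; x along its long side, y to the left of x, z up.
- vent_bare (a joint): Angle of the round vent shutter on top of this lid, rad, growing anticlockwise seen from above: 0 = shut (arm across the lid, pointing along the propagator's -y, blades cover the two openings), 1.571 = fully open (arm pointing along the propagator's +x, the two openings clear). A hard stop at each end, with a small lug (5 mm high) on the seat where the arm's foot meets it. It turns stiffly (about 0.025 N m, so under 1 N on the arm) and stays where it is left.
- vent_bare_axis (a point): Centre of this vent, on its upright turning axis, at the top of the seat ring, 158 mm above the bench. The grey shutter disc is 76 mm across and its upper face is 3 mm above this point; a hub 20 mm across stands 10 mm above this point.
- vent_bare_arm (a point): Point on the top edge of this shutter's one raised arm, 34 mm from the axis. The arm is an upright radial fin 5 mm thick (9 mm at its round outer end) that reaches from the hub to 50 mm from the axis and from the disc up to 20 mm above the axis point; it is what one pushes on. Thin plastic: no more than 18 N of finger force.
- prop_sprouted_end (a point): Middle of the tray's rim at the -x short end of the propagator with seedlings, 115 mm from its centre, 55 mm up.
- prop_bare_end (a point): The same point on the propagator without seedlings.
- feeder: White plastic bird feeder with a ribbed twist cap, standing; 124 mm across the base tray, 192 mm high, two perches reach 80 mm from its axis. Origin: centre of its underside. Not part of the job.
- tumbler: Glass tumbler, 76 mm across the rim, 105 mm high, standing. Origin: centre of its underside. Not part of the job.
- plant_pot: Green hard silicone plant pot, empty, 120 mm across the rim, 104 mm high. Origin: centre of its underside. Not part of the job.
- trowel: Steel hand trowel with a wooden handle, lying along its own x (handle to -x), 310 mm long, 64 mm wide, 35 mm high. Origin: on the bench under the neck. Not part of the job.

How it is judged:
By the outcome, as a careful person would: the job done as asked, in the order asked, and still so for the second after the job is handed in, with the robot touching nothing.
It also fails if it takes over 51 s, if anything falls off the work surface, if the arm or the gripper's body presses on something with over 40 N, if the wrist force passes 120 N, or if a joint passes its speed limit or range.

## Working session

There is one attempt and no reset: what is moved stays moved. The work goes in short steps, Python scripts to look and compute and a tool call to move; the robot and the scene stay as the last step left them, time stands still between calls to the robot, and variables do not carry over. Pictures are saved under pics/ and viewed, and the job is handed in when it is done.

Besides the shell and the picture viewer there is one more tool, called after "Call:" by a JSON object that holds its "op" and its "data". send_rows: Moves the arm, as the interface text tells. Its arguments: {"type":"object","properties":{"increments":{"type":"array"},"grip_force":{"type":"number"}},"required":["increments"]}

```bash
mkdir -p pics; ls
python3 - <<'E'
from station import state, viewer, bot
import cv2,numpy as np
for n in("top","side"):
    p,d=viewer.read_camera(n); cv2.imwrite(f"pics/{n}0.png",p[:,:,::-1]); np.save(f"{n}0.npy",d)
    c=viewer.get_calibration(n);print(n,c)
s=state();print(s)
E
```

```text
pics
top {'K': array([[406.92712854,   0.        , 323.91047653],
       [  0.        , 406.92712854, 193.27167035],
       [  0.        ,   0.        ,   1.        ]]), 'extrinsics': array([[ 0.02540632, -0.99947114,  0.02029681, -0.04231749],
       [ 0.98513595,  0.028482  ,  0.16939872, -0.59068289],
       [-0.16988723,  0.01569132,  0.98533858, -1.34551883],
       [ 0.        ,  0.        ,  0.        ,  1.        ]])}
side {'K': array([[406.35883941,   0.        , 315.86996239],
       [  0.        , 406.35883941, 200.76455393],
       [  0.        ,   0.        ,   1.        ]]), 'extrinsics': array([[ 0.87113043, -0.4908472 , -0.01417081, -0.54149241],
       [ 0.38989466,  0.67384542,  0.62762608, -0.29112225],
       [-0.29851957, -0.5522693 ,  0.77838595, -1.06759075],
       [ 0.        ,  0.        ,  0.        ,  1.        ]])}
{'time_s': 0.1, 'joint_pos': array([ 1.18501516e+00,  2.76504578e-01,  1.50596901e+00, -3.37987480e-06,
        1.36071145e+00, -1.21023851e-01]), 'qd': array([-0.00177338, -0.00104767, -0.00370031, -0.00032248, -0.00016611,
        0.00096713]), 'effort': array([ 2.85179849e-03, -4.05455875e+01, -2.37781531e+01,  7.03098066e-02,
        2.99409684e-02, -3.13903843e-05]), 'eef_pos': array([0.15030032, 0.55451005, 0.21572169]), 'tcp_rot': array([ 0.56113663, -0.42991584,  0.56210581,  0.42934266]), 'contact_force': array([-0.20967769, -0.11325792, -0.76650491]), 'torque': array([-0.02380434,  0.01151858, -0.02077439]), 'finger_gap': 0.09422938272079784}
```

View pics/top0.png

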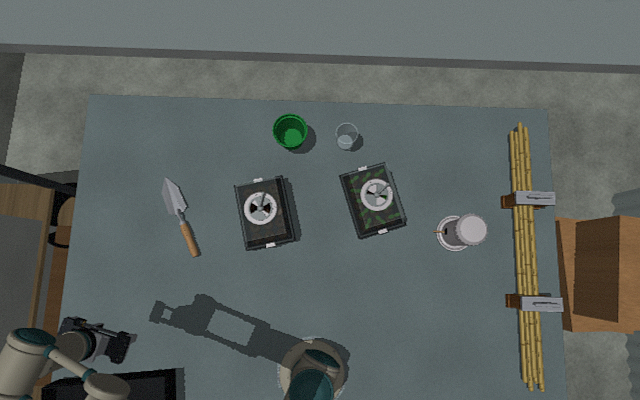

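View pics/side0.png

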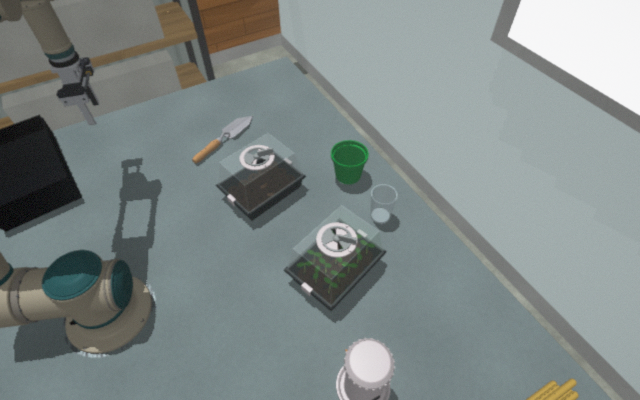

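The top view shows the bare propagator's vent near pixel (261,208) and the sprouted one's near (376,195). The side view shows them near (258,157) and (337,240). I'll zoom in on both.

Run:
```python
import cv2,numpy as np
t=cv2.imread("pics/top0.png");s=cv2.imread("pics/side0.png")
f=lambda im,cx,cy,w=33,h=25:cv2.resize(im[cy-h:cy+h,cx-w:cx+w],(400,300),interpolation=cv2.INTER_CUBIC)
o=np.vstack([np.hstack([f(t,261,208),f(t,376,195)]),np.hstack([f(s,258,157),f(s,337,240)])])
cv2.imwrite("pics/zoom0.png",o)
g=lambda im,cx,cy:cv2.resize(im[cy-48:cy+48,cx-48:cx+48],(400,400),interpolation=cv2.INTER_CUBIC)
cv2.imwrite("pics/zoom1.png",np.hstack([g(t,265,212),g(t,373,202)]))
```

```text
(no output)
```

View pics/zoom0.png

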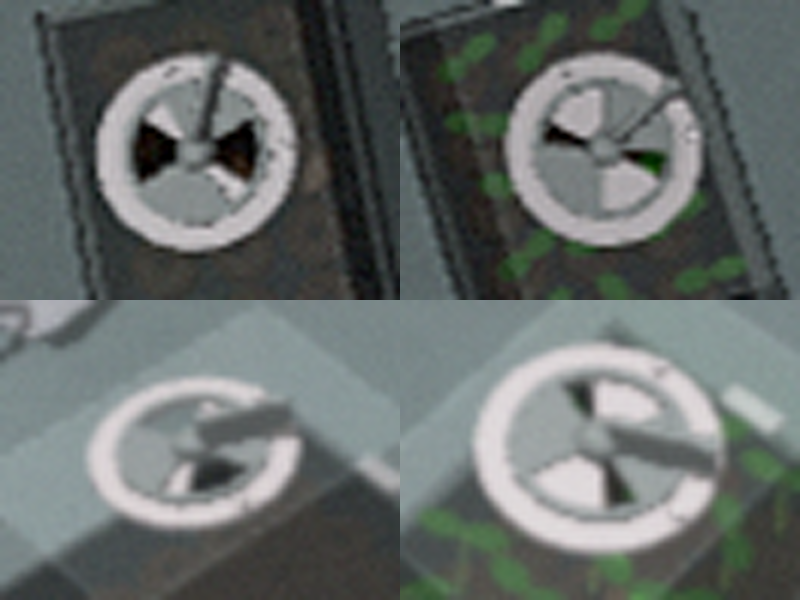

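View pics/zoom1.png

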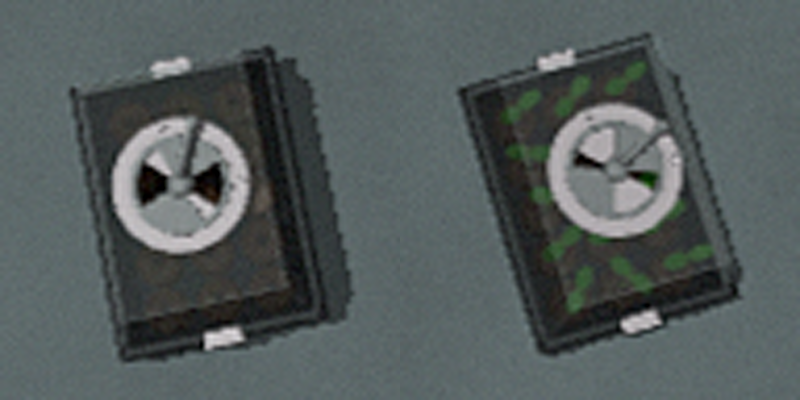

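```bash
cat > h.py <<'E'
import cv2,numpy as np
from station import viewer,state
from scipy.spatial.transform import Rotation as R
def cast(n,u,v,z):
    c=viewer.get_calibration(n);K=c["K"];E=c["extrinsics"]
    d=np.array([(u-K[0,2])/K[0,0],-(v-K[1,2])/K[1,1],-1.])
    Rm=E[:3,:3];o=-Rm.T@E[:3,3];w=Rm.T@d
    return (o+w*(z-o[2])/w[2])
def ring(im,n,cx,cy,r=22):
    g=im[cy-r:cy+r,cx-r:cx+r].astype(int)
    m=((g.min(2)>150)).astype(np.uint8)
    cs,_=cv2.findContours(m,cv2.RETR_EXTERNAL,cv2.CHAIN_APPROX_NONE)
    c=max(cs,key=cv2.contourArea); e=cv2.fitEllipse(cv2.convexHull(c))
    u,v=e[0][0]+cx-r,e[0][1]+cy-r
    return u,v,e[1],cast(n,u,v,0.158)
def rot():
    q=state()["tcp_rot"];return R.from_quat([q[1],q[2],q[3],q[0]])
E
python3 - <<'E'
from h import *
t=cv2.imread("pics/top0.png");s=cv2.imread("pics/side0.png")
for nm,a,b in(("spr",(376,195),(337,240)),("bare",(261,208),(258,157))):
    for n,im,c in(("top",t,a),("side",s,b)):
        u,v,e,p=ring(im,n,*c);print(nm,n,round(u,1),round(v,1),np.round(e,1),p.round(4))
# arm tips read from zoom0 (scale 6.06/6)
z=lambda cx,cy,px,py:((px+.5)/400*66+cx-33-.5,(py+.5)/300*50+cy-25-.5)
for nm,n,c,px,q in(("spr","top",(376,195),(272,90),(215,140)),("bare","top",(261,208),(216,62),(205,135)),
                 ):
    P=[cast(n,*z(*c,*x),0.178) for x in(px,q)]
    print(nm,"tip,in",P[0].round(4),P[1].round(4),np.degrees(np.arctan2(*(P[0]-P[1])[1::-1])))
# clips
w=lambda cx,cy,px,py:((px+.5)/400*96+cx-48-.5,(py+.5)/400*96+cy-48-.5)
for nm,c,p1,p2 in(("bare",(265,212),(171,68),(224,337)),("spr",(373,202),(157,60),(243,321))):
    A=cast("top",*w(*c,*p1),.058);B=cast("top",*w(*c,*p2),.058);d=A-B
    print(nm,A.round(3),B.round(3),"centre",((A+B)/2).round(4),"len",np.linalg.norm(d).round(3),"yaw",np.degrees(np.arctan2(d[1],d[0])))
print(rot().as_matrix().round(3))
E
```

```text
spr top 376.0 194.6 [30.4 31.5] [ 0.5738 -0.1898  0.158 ]
spr side 336.2 239.0 [35. 41.] [ 0.5755 -0.1893  0.158 ]
bare top 259.7 208.0 [31.  32.3] [0.5204 0.1754 0.158 ]
bare side 256.1 156.6 [25.  35.2] [0.5214 0.1763 0.158 ]
spr tip,in [ 0.6031 -0.2228  0.178 ] [ 0.5757 -0.1933  0.178 ] -47.12412391755962
bare tip,in [0.5654 0.1642 0.178 ] [0.5271 0.1679 0.178 ] -5.461795055084787
bare [0.63  0.202 0.058] [0.412 0.148 0.058] centre [0.5211 0.1747 0.058 ] len 0.225 yaw 13.873087723950485
spr [ 0.683 -0.157  0.058] [ 0.468 -0.228  0.058] centre [ 0.5755 -0.1925  0.058 ] len 0.226 yaw 18.491348235984358
[[-0.001 -0.965  0.262]
 [-0.001  0.262  0.965]
 [-1.     0.    -0.002]]
```

```bash
cat >> h.py <<'E'
S=np.array([.5747,-.1895]);SY=18.5;B=np.array([.5210,.1755]);BY=13.9
def heading():
    z=rot().as_matrix()[:,2];return np.degrees(np.arctan2(z[1],z[0]))
def fing(ax,th,off,r=.036,z=.180,sgn=-1):
    # sgn -1: finger on the clockwise side of the arm; tool z heading th+90 always
    a=np.radians(th);er=np.array([np.cos(a),np.sin(a)]);et=np.array([-er[1],er[0]])
    return np.r_[ax+r*er+sgn*off*et,z,th+90]
def rows(targets,cur=None):
    s=state();p=s["eef_pos"];h=heading()
    if cur is not None:p,h=np.array(cur[:3]),cur[3]
    a=np.radians(h)
    for t in targets:
        d=np.array(t[:3])-p
        print("[0,%.2f,%.2f,%.2f,%.3f,0,0]"%(-d[2]*100,(-d[0]*np.sin(a)+d[1]*np.cos(a))*100,(d[0]*np.cos(a)+d[1]*np.sin(a))*100,-np.radians(t[3]-h)))
E
python3 - <<'E'
from h import *
t=fing(S,-49,.026,z=.225);print(t,heading())
c=np.r_[.151,.555,.216,74.8]
m=(c+t)/2;m[2]=.25
rows([m,t],c)
E
```

```text
[ 0.57869568 -0.23372708  0.225      41.        ] 74.83057233782662
[0,-3.40,-30.98,-32.45,0.295,0,0]
[0,-0.90,-61.95,-64.90,0.590,0,0]
```

Call:
{"op": "send_rows", "data": {"increments": [[0,-3.4,-5,-5,0.05,0,0],[0,-3.4,-31,-32.5,0.3,0,0],[0,-3.4,-31,-32.5,0.3,0,0],[0,-3.4,-31,-32.5,0.3,0,0],[0,-3.4,-31,-32.5,0.3,0,0],[0,-3.4,-31,-32.5,0.3,0,0],[0,-3.4,-31,-32.5,0.3,0,0],[0,-3.4,-31,-32.5,0.3,0,0],[0,-2.5,-62,-65,0.59,0,0],[0,-2.5,-62,-65,0.59,0,0],[0,-2.5,-62,-65,0.59,0,0],[0,-2.5,-62,-65,0.59,0,0]], "grip_force": 5}}

```text
time_s: 1.6
eef_pos: [0.4843, -0.0614, 0.2452]
tcp_rot: [0.662, -0.247, 0.662, 0.248]
contact_force: [0.6, 0.4, -0.7]
finger_gap: 0.0006
```

Run:
```python
from h import *
t=fing(S,-49,.026,z=.225);print(t,heading(),state()["eef_pos"])
rows([t])
```

```text
[ 0.57869568 -0.23372708  0.225      41.        ] 40.99498663099683 [ 0.4842951  -0.06141129  0.24520525]
[0,2.02,-19.20,-4.18,-0.000,0,0]
```

Call:
{"op": "send_rows", "data": {"increments": [[0,2,-19.2,-4.2,0,0,0],[0,2,-19.2,-4.2,0,0,0],[0,2,-19.2,-4.2,0,0,0],[0,2,-19.2,-4.2,0,0,0],[0,2,-19.2,-4.2,0,0,0],[0,2,-19.2,-4.2,0,0,0]]}}

```text
time_s: 2.35
eef_pos: [0.5774, -0.2303, 0.2257]
tcp_rot: [0.662, -0.248, 0.662, 0.249]
contact_force: [-0.1, 0.1, 0.3]
finger_gap: 0.0005
```

Run:
```python
from h import *
for n in("top","side"):
    p,d=viewer.read_camera(n); cv2.imwrite(f"pics/{n}1.png",p[:,:,::-1])
t=cv2.imread("pics/top1.png");s=cv2.imread("pics/side1.png")
g=lambda im,cx,cy:cv2.resize(im[cy-48:cy+48,cx-48:cx+48],(400,400),interpolation=cv2.INTER_CUBIC)
cv2.imwrite("pics/zoom2.png",np.hstack([g(t,373,202),g(s,337,240)]))
st=state();print(heading(),st["eef_pos"],st["contact_force"])
rows([fing(S,-49,.026,z=.180)])
```

```text
41.114955669838146 [ 0.57766679 -0.23029544  0.22620813] [-1.23444955  0.14575966  0.44527631]
[0,4.62,-0.33,-0.15,0.002,0,0]
```

View pics/zoom2.png

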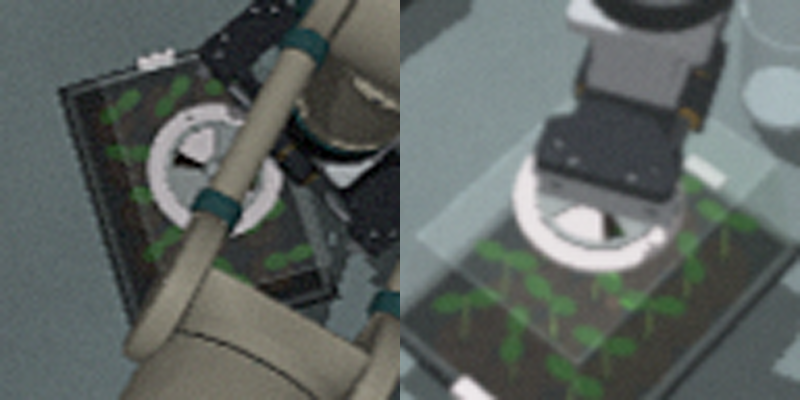

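Call:
{"op": "send_rows", "data": {"increments": [[0,2.5,-0.3,-0.1,0,0,0],[0,3.8,-0.3,-0.1,0,0,0],[0,4.6,-0.3,-0.1,0,0,0],[0,4.6,-0.3,-0.1,0,0,0],[0,4.6,-0.3,-0.1,0,0,0]]}}

```text
time_s: 3.08
eef_pos: [0.5797, -0.235, 0.1801]
tcp_rot: [0.663, -0.248, 0.662, 0.248]
contact_force: [-0.2, -0.5, 0.4]
finger_gap: 0.0002
```

Run:
```python
from h import *
p,d=viewer.read_camera("side"); cv2.imwrite("pics/side2.png",p[:,:,::-1])
s=p[:,:,::-1]
g=lambda im,cx,cy:cv2.resize(im[cy-48:cy+48,cx-48:cx+48],(600,600),interpolation=cv2.INTER_CUBIC)
cv2.imwrite("pics/zoom3.png",g(s,337,240))
st=state();print(heading(),st["eef_pos"],st["contact_force"])
# offset .026->.015 contact expected at arm -49; then sweep arm target
T=[fing(S,th,.017) for th in(-49,-43,-36,-29,-22,-15,-8,-1,5,9)]
rows(T)
```

```text
41.029359282818184 [ 0.57977586 -0.23504184  0.18016068] [-0.48952288 -0.72239721  0.05909468]
[0,0.02,0.17,0.90,0.001,0,0]
[0,0.02,0.01,1.29,-0.104,0,0]
[0,0.02,-0.12,1.76,-0.226,0,0]
[0,0.02,-0.20,2.24,-0.349,0,0]
[0,0.02,-0.21,2.72,-0.471,0,0]
[0,0.02,-0.17,3.21,-0.593,0,0]
[0,0.02,-0.06,3.68,-0.715,0,0]
[0,0.02,0.10,4.14,-0.837,0,0]
[0,0.02,0.28,4.52,-0.942,0,0]
[0,0.02,0.42,4.76,-1.012,0,0]
```

View pics/zoom3.png

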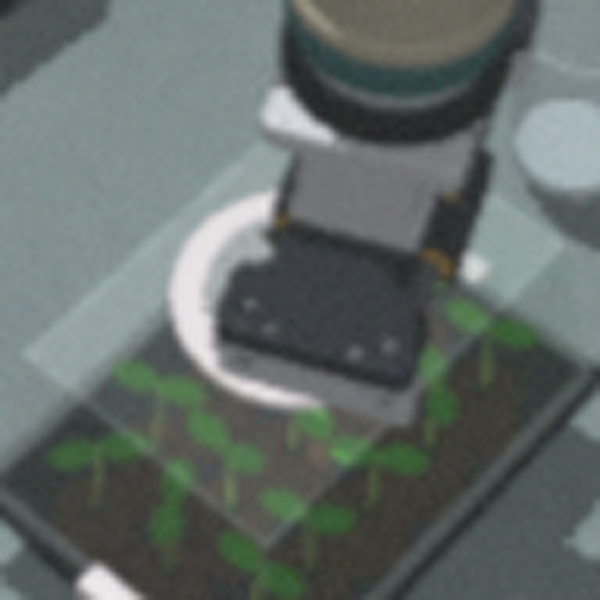

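Call:
{"op": "send_rows", "data": {"increments": [[0,0,0.1,0.5,0,0,0],[0,0,0.15,0.9,0,0,0],[0,0,0.05,1.1,-0.05,0,0],[0,0,0,1.3,-0.1,0,0],[0,0,-0.05,1.5,-0.16,0,0],[0,0,-0.1,1.75,-0.22,0,0],[0,0,-0.15,2.0,-0.29,0,0],[0,0,-0.2,2.25,-0.35,0,0],[0,0,-0.2,2.5,-0.41,0,0],[0,0,-0.2,2.7,-0.47,0,0],[0,0,-0.2,2.95,-0.53,0,0],[0,0,-0.2,3.2,-0.6,0,0]]}}

```text
time_s: 4.62
eef_pos: [0.6052, -0.2155, 0.1796]
tcp_rot: [0.559, -0.433, 0.559, 0.433]
contact_force: [-0.1, -0.7, 0.3]
finger_gap: 0.0005
```

Run:
```python
from h import *
for n in("top","side"):
    p,d=viewer.read_camera(n); cv2.imwrite(f"pics/{n}3.png",p[:,:,::-1])
t=cv2.imread("pics/top3.png");s=cv2.imread("pics/side3.png")
g=lambda im,cx,cy:cv2.resize(im[cy-48:cy+48,cx-48:cx+48],(400,400),interpolation=cv2.INTER_CUBIC)
cv2.imwrite("pics/zoom4.png",np.hstack([g(t,373,202),g(s,337,240)]))
st=state();print(heading(),st["eef_pos"],st["contact_force"])
rows([fing(S,th,.017) for th in(-8,-1,5,8)])
```

```text
75.41915636054522 [ 0.60525674 -0.21524235  0.17950314] [ 0.08921097 -0.37298831  0.05340317]
[0,-0.05,-0.17,0.45,-0.115,0,0]
[0,-0.05,-0.29,0.91,-0.237,0,0]
[0,-0.05,-0.36,1.33,-0.342,0,0]
[0,-0.05,-0.37,1.53,-0.394,0,0]
```

View pics/zoom4.png

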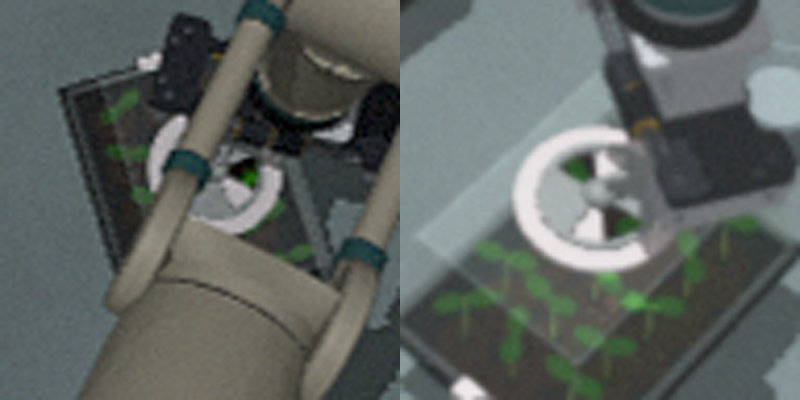

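The side view shows the openings growing, with the lid and tray still in place. I'll keep pushing.

Call:
{"op": "send_rows", "data": {"increments": [[0,0,-0.1,0.2,-0.06,0,0],[0,0,-0.15,0.45,-0.12,0,0],[0,0,-0.25,0.7,-0.18,0,0],[0,0,-0.3,0.9,-0.24,0,0],[0,0,-0.35,1.15,-0.3,0,0],[0,0,-0.35,1.35,-0.34,0,0],[0,0,-0.35,1.5,-0.39,0,0],[0,0,-0.35,1.5,-0.39,0,0]]}}

```text
time_s: 5.72
eef_pos: [0.6121, -0.2016, 0.1795]
tcp_rot: [-0.465, 0.532, -0.465, -0.532]
contact_force: [1.3, -0.9, 0.8]
finger_gap: 0.0006
```

Run:
```python
from h import *
st=state();print(heading(),st["eef_pos"],st["contact_force"])
rows([fing(S,18.5,o) for o in(.020,.018,.017,.016,.015,.014)])
```

```text
97.69990818989217 [ 0.61210592 -0.2015736   0.17949912] [ 1.31477135 -0.88985761  0.82772921]
[0,-0.05,-0.37,0.41,-0.188,0,0]
[0,-0.05,-0.33,0.60,-0.188,0,0]
[0,-0.05,-0.31,0.70,-0.188,0,0]
[0,-0.05,-0.29,0.80,-0.188,0,0]
[0,-0.05,-0.27,0.90,-0.188,0,0]
[0,-0.05,-0.25,1.00,-0.188,0,0]
```

Call:
{"op": "send_rows", "data": {"increments": [[0,0,-0.15,0.2,-0.06,0,0],[0,0,-0.25,0.4,-0.12,0,0],[0,0,-0.3,0.55,-0.19,0,0],[0,0,-0.3,0.65,-0.19,0,0],[0,0,-0.3,0.65,-0.19,0,0]]}}

```text
time_s: 6.35
eef_pos: [0.614, -0.1948, 0.1795]
tcp_rot: [0.413, -0.574, 0.413, 0.574]
contact_force: [0.6, -0.2, -0.1]
finger_gap: 0.0005
```

```bash
cat > look.py <<'E'
from h import *
import sys
k=sys.argv[1];a=eval(sys.argv[2]);b=eval(sys.argv[3])
ims=[]
for n,(cx,cy) in(("top",a),("side",b)):
    p,d=viewer.read_camera(n); im=p[:,:,::-1].copy();cv2.imwrite(f"pics/{n}{k}.png",im)
    ims.append(cv2.resize(im[cy-30:cy+30,cx-30:cx+30],(400,400),interpolation=cv2.INTER_CUBIC))
cv2.imwrite(f"pics/zoom{k}.png",np.hstack(ims))
st=state();print(st["time_s"],heading(),st["eef_pos"],st["contact_force"])
E
python3 look.py 5 "(376,195)" "(337,240)"
python3 - <<'E'
from h import *
rows([fing(S,18.5,o) for o in(.017,.016,.015,.014)])
E
```

```text
6.45 108.58049983926338 [ 0.61404347 -0.19485771  0.17944052] [ 0.43779286 -0.11596497  0.32011773]
[0,-0.06,-0.04,0.06,0.001,0,0]
[0,-0.06,-0.04,0.16,0.001,0,0]
[0,-0.06,-0.04,0.26,0.001,0,0]
[0,-0.06,-0.04,0.36,0.001,0,0]
```

View pics/zoom5.png

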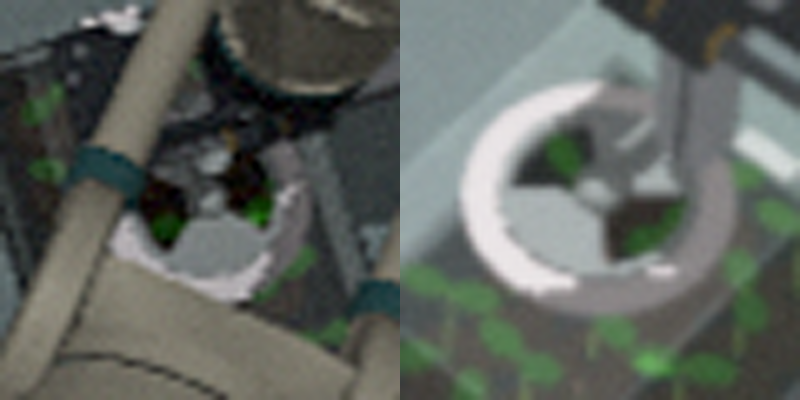

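The vent is nearly open and the fingers sit right beside the fin. I'll move in small steps and watch the force.

Call:
{"op": "send_rows", "data": {"increments": [[0,0,0,0.05,0,0,0],[0,0,0,0.1,0,0,0],[0,0,0,0.15,0,0,0],[0,0,0,0.15,0,0,0]]}}

```text
time_s: 6.95
eef_pos: [0.6137, -0.1934, 0.1795]
tcp_rot: [-0.413, 0.574, -0.412, -0.574]
contact_force: [0.8, -0.1, 0.6]
finger_gap: 0.0007
```

Call:
{"op": "send_rows", "data": {"increments": [[0,0,0,0.05,0,0,0],[0,0,0,0.1,0,0,0],[0,0,0,0.1,0,0,0]]}}

```text
time_s: 7.32
eef_pos: [0.6133, -0.1924, 0.1794]
tcp_rot: [0.412, -0.574, 0.412, 0.574]
contact_force: [-0.0, -0.5, 0.9]
finger_gap: 0.0002
```

```bash
python3 look.py 6 "(376,195)" "(337,240)"
```

```text
7.425 108.63664705231827 [ 0.61323447 -0.19246319  0.17941657] [ 0.74461225 -0.72568493  0.286402  ]
```

View pics/zoom6.png

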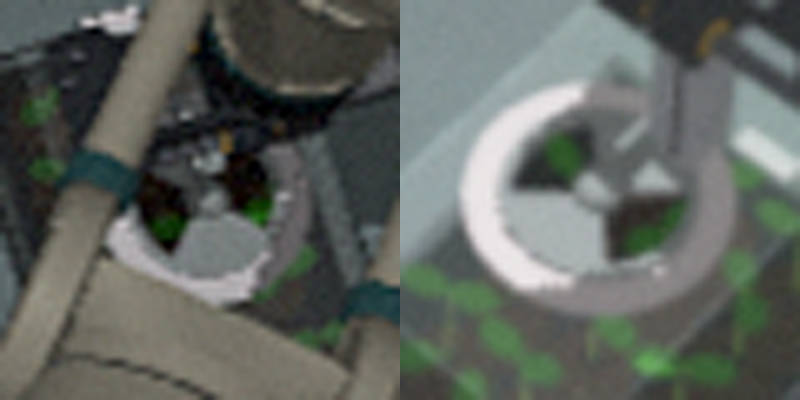

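Call:
{"op": "send_rows", "data": {"increments": [[0,0,0,0.05,0,0,0],[0,0,0,0.1,0,0,0],[0,0,0,0.1,0,0,0]]}}

```text
time_s: 7.8
eef_pos: [0.6131, -0.1921, 0.1795]
tcp_rot: [-0.412, 0.575, -0.413, -0.574]
contact_force: [0.5, -2.0, -1.1]
finger_gap: 0.0007
```

Call:
{"op": "send_rows", "data": {"increments": [[0,0,0,0.05,0,0,0],[0,0,0,0.1,0,0,0],[0,0,0,0.1,0,0,0]]}}

```text
time_s: 8.18
eef_pos: [0.6131, -0.1918, 0.1796]
tcp_rot: [-0.412, 0.575, -0.413, -0.574]
contact_force: [1.5, -4.9, -1.5]
finger_gap: 0.0006
```

Force has risen to about 5 N and the TCP has stopped advancing, so the arm is at its stop. I'll back off and lift.

Call:
{"op": "send_rows", "data": {"increments": [[0,0,0,-0.4,0,0,0],[0,0,0,-1.2,0,0,0],[0,-2,0,-1.3,0,0,0],[0,-6,0,-1.3,0,0,0],[0,-6.5,0,-1.3,0,0,0]]}}

```text
time_s: 8.8
eef_pos: [0.6181, -0.2033, 0.2474]
tcp_rot: [-0.413, 0.576, -0.412, -0.573]
contact_force: [0.7, -0.2, -0.4]
finger_gap: 0.0008
```

```bash
python3 look.py 7 "(376,195)" "(337,240)"
python3 - <<'E'
from h import *
t=fing(B,-10,.028,z=.235,sgn=1);print(t)
u=t.copy();u[3]=60
rows([t,u])
E
```

```text
8.9 108.63455087392141 [ 0.61682312 -0.20282536  0.2446958 ] [-0.61840173 -0.65861239 -1.01513209]
[ 0.56131523  0.19682328  0.235      80.        ]
[0,0.97,-7.51,39.64,0.500,0,0]
[0,0.97,-7.51,39.64,0.849,0,0]
```

View pics/zoom7.png

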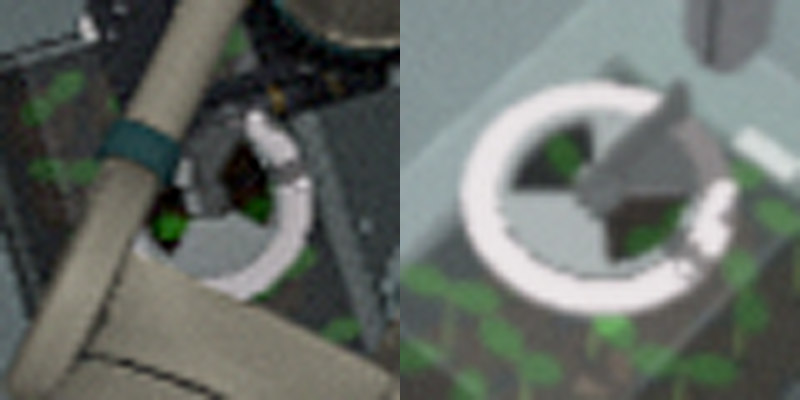

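Call:
{"op": "send_rows", "data": {"increments": [[0,0,-1.5,6,0.1,0,0],[0,0.2,-3,15,0.2,0,0],[0,0.5,-5,25,0.35,0,0],[0,1,-7.5,36,0.5,0,0],[0,1,-7.5,39.6,0.5,0,0],[0,1,-7.5,39.6,0.5,0,0],[0,1,-7.5,39.6,0.5,0,0],[0,1,-7.5,39.6,0.5,0,0],[0,1,-7.5,39.6,0.5,0,0],[0,1,-7.5,39.6,0.5,0,0],[0,1,-7.5,39.6,0.5,0,0]]}}

```text
time_s: 10.28
eef_pos: [0.5616, 0.1951, 0.2344]
tcp_rot: [0.542, -0.454, 0.542, 0.454]
contact_force: [-0.6, 0.3, -0.7]
finger_gap: 0.0005
```

```bash
python3 look.py 8 "(376,195)" "(258,157)"
python3 - <<'E'
from h import *
t=cv2.imread("pics/top8.png");s=cv2.imread("pics/side8.png")
for n,im,c in(("top",t,(376,195)),("side",s,(337,240))):
    u,v,e,p=ring(im,n,*c);print("spr",n,round(u,1),round(v,1),np.round(e,1),p.round(4))
g=lambda im,cx,cy:cv2.resize(im[cy-48:cy+48,cx-48:cx+48],(400,400),interpolation=cv2.INTER_CUBIC)
cv2.imwrite("pics/zoom8b.png",np.hstack([g(t,373,202),g(s,258,157)]))
# bare arm from first side view
z=lambda cx,cy,px,py:((px+.5)/400*66+cx-33-.5,(py+.5)/300*50+cy-25-.5)
P=cast("side",*z(258,157,290,108),.176)[:2]
print("bare arm side", P, np.degrees(np.arctan2(*(P-B)[::-1])))
print(state()["joint_pos"])
rows([fing(B,-10,.028,sgn=1)])
E
```

```text
10.375 79.90876639365884 [0.56160316 0.19543178 0.23450125] [-0.18989852  0.15014577 -0.24291385]
spr top 376.0 194.5 [30.6 31.6] [ 0.574  -0.1898  0.158 ]
spr side 336.3 239.0 [34.8 41.6] [ 0.5757 -0.1896  0.158 ]
bare arm side [0.56925169 0.16105633] -16.664557444400188
[ 2.17896237e-01  2.96444317e-01  1.43061024e+00  1.46893904e-05
  1.41439942e+00 -1.17677712e+00]
[0,5.45,0.05,0.13,-0.002,0,0]
```

View pics/zoom8b.png

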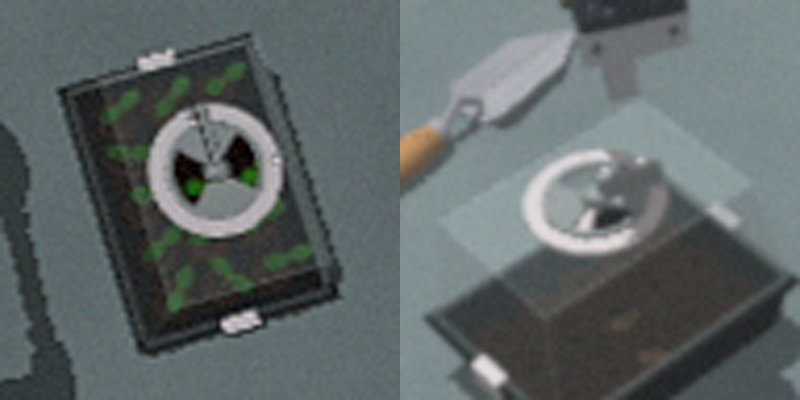

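The sprouted vent now points along the long axis with both openings clear. Its ring centre is unchanged to within 0.3 mm. Next is the bare one.

Call:
{"op": "send_rows", "data": {"increments": [[0,2.5,0,0.1,0,0,0],[0,4.5,0,0.1,0,0,0],[0,5.4,0,0.1,0,0,0],[0,5.4,0,0.1,0,0,0],[0,5.4,0,0.1,0,0,0]]}}

```text
time_s: 11.0
eef_pos: [0.5621, 0.1973, 0.1814]
tcp_rot: [0.542, -0.455, 0.541, 0.454]
contact_force: [-0.4, -0.6, -0.5]
finger_gap: 0.0005
```

```bash
python3 look.py 9 "(261,208)" "(258,157)"
python3 - <<'E'
from h import *
rows([fing(B,th,.017,sgn=1) for th in(-10,-17,-24,-31,-38,-45,-52,-59,-64)])
E
```

```text
11.1 79.98488958870009 [0.56211446 0.19736762 0.18141394] [0.24923688 0.14018956 1.64460252]
[0,0.14,0.07,-1.17,-0.000,0,0]
[0,0.14,-0.11,-1.62,0.122,0,0]
[0,0.14,-0.24,-2.09,0.244,0,0]
[0,0.14,-0.30,-2.57,0.366,0,0]
[0,0.14,-0.31,-3.06,0.488,0,0]
[0,0.14,-0.26,-3.54,0.611,0,0]
[0,0.14,-0.14,-4.01,0.733,0,0]
[0,0.14,0.02,-4.47,0.855,0,0]
[0,0.14,0.18,-4.78,0.942,0,0]
```

View pics/zoom9.png

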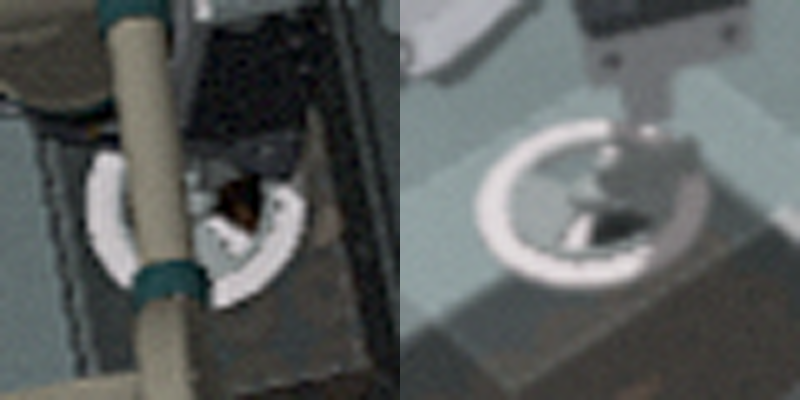

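Call:
{"op": "send_rows", "data": {"increments": [[0,0.1,0,-0.5,0,0,0],[0,0.1,0,-0.9,0,0,0],[0,0.1,0,-1.2,0,0,0],[0,0.1,-0.1,-1.6,0.12,0,0],[0,0.1,-0.2,-1.85,0.18,0,0],[0,0.1,-0.25,-2.1,0.24,0,0],[0,0.1,-0.3,-2.35,0.3,0,0],[0,0.1,-0.3,-2.6,0.37,0,0],[0,0.1,-0.3,-2.8,0.43,0,0],[0,0.1,-0.3,-3.05,0.49,0,0],[0,0.1,-0.3,-3.3,0.55,0,0],[0,0.1,-0.25,-3.55,0.61,0,0]]}}

```text
time_s: 12.6
eef_pos: [0.5579, 0.1621, 0.1796]
tcp_rot: [0.654, -0.27, 0.653, 0.27]
contact_force: [0.5, 1.0, 0.1]
finger_gap: 0.0008
```

```bash
python3 look.py 10 "(261,208)" "(258,157)"
python3 - <<'E'
from h import *
rows([fing(B,th,.017,sgn=1) for th in(-52,-59,-65)]+[fing(B,-76,o,sgn=1) for o in(.024,.019,.017)])
E
```

```text
12.7 45.018332390204904 [0.55780235 0.16186207 0.17955549] [0.47867368 0.21025164 0.35149194]
[0,-0.04,-0.21,-0.39,0.122,0,0]
[0,-0.04,-0.34,-0.86,0.245,0,0]
[0,-0.04,-0.40,-1.27,0.349,0,0]
[0,-0.04,-0.75,-1.44,0.541,0,0]
[0,-0.04,-0.50,-1.86,0.541,0,0]
[0,-0.04,-0.39,-2.04,0.541,0,0]
```

View pics/zoom10.png

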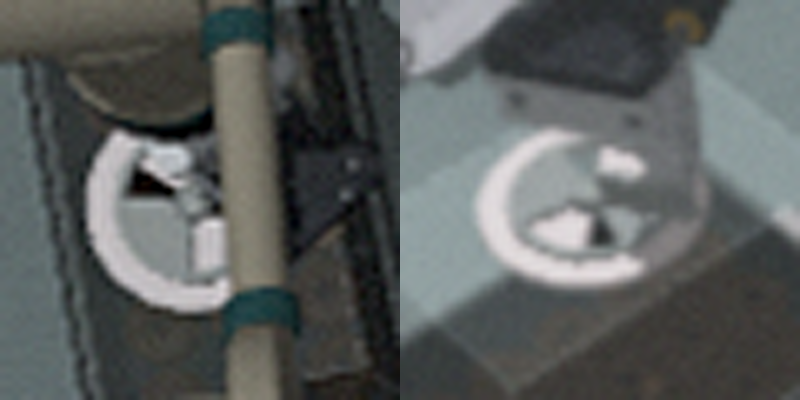

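The vent is turning shut. I'll continue to just short of the stop.

Call:
{"op": "send_rows", "data": {"increments": [[0,0,-0.1,-0.2,0.06,0,0],[0,0,-0.2,-0.4,0.12,0,0],[0,0,-0.3,-0.65,0.18,0,0],[0,0,-0.35,-0.85,0.24,0,0],[0,0,-0.4,-1.1,0.3,0,0],[0,0,-0.4,-1.25,0.35,0,0],[0,0,-0.4,-1.45,0.41,0,0],[0,0,-0.45,-1.65,0.47,0,0],[0,0,-0.45,-1.9,0.54,0,0],[0,0,-0.4,-2.0,0.54,0,0],[0,0,-0.4,-2.0,0.54,0,0]]}}

```text
time_s: 14.08
eef_pos: [0.5465, 0.1448, 0.1795]
tcp_rot: [0.702, -0.087, 0.702, 0.087]
contact_force: [0.5, -0.3, 0.6]
finger_gap: 0.0004
```

```bash
python3 look.py 11 "(261,208)" "(258,157)"
python3 - <<'E'
from h import *
rows([fing(B,-76,o,sgn=1) for o in(.017,.015,.013)])
E
```

```text
14.175 14.14816673480583 [0.54652569 0.14481805 0.17950863] [ 0.2364642  -0.11119646 -0.75631216]
[0,-0.05,-0.01,-0.03,0.003,0,0]
[0,-0.05,-0.00,-0.23,0.003,0,0]
[0,-0.05,-0.00,-0.43,0.003,0,0]
```

View pics/zoom11.png

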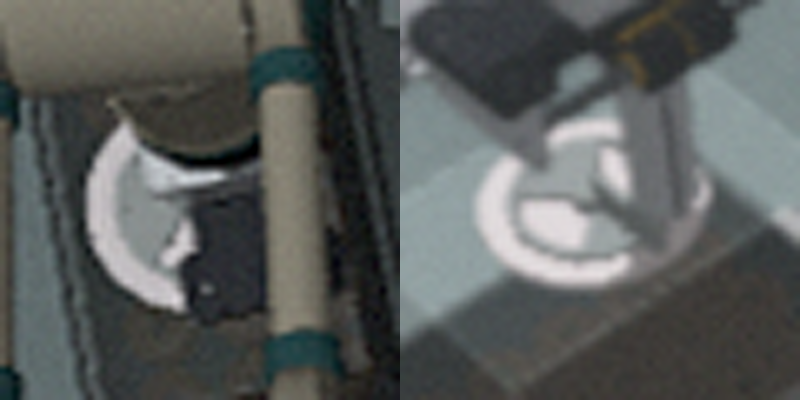

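Call:
{"op": "send_rows", "data": {"increments": [[0,0,0,-0.05,0,0,0],[0,0,0,-0.1,0,0,0],[0,0,0,-0.1,0,0,0]]}}

```text
time_s: 14.55
eef_pos: [0.5461, 0.1447, 0.1796]
tcp_rot: [0.702, -0.087, 0.701, 0.087]
contact_force: [1.9, 0.5, -0.4]
finger_gap: 0.0005
```

Call:
{"op": "send_rows", "data": {"increments": [[0,0,0,-0.05,0,0,0],[0,0,0,-0.1,0,0,0],[0,0,0,-0.1,0,0,0]]}}

```text
time_s: 14.92
eef_pos: [0.5458, 0.1446, 0.1797]
tcp_rot: [0.703, -0.087, 0.701, 0.087]
contact_force: [5.0, 0.4, -1.5]
finger_gap: 0.0001
```

Call:
{"op": "send_rows", "data": {"increments": [[0,0,0,-0.05,0,0,0],[0,0,0,-0.1,0,0,0],[0,0,0,-0.1,0,0,0]]}}

```text
time_s: 15.3
eef_pos: [0.5449, 0.1441, 0.1797]
tcp_rot: [0.703, -0.087, 0.701, 0.087]
contact_force: [4.4, 0.9, -1.2]
finger_gap: 0.0004
```

Force levelled off at about 5 N while the tip still moved about 1 mm. I'll back off and look.

Call:
{"op": "send_rows", "data": {"increments": [[0,0,0,0.5,0,0,0],[0,0,0,1.3,0,0,0],[0,-2,0,1.4,0,0,0],[0,-7,0,1.4,0,0,0],[0,-10,10,5,0,0,0],[0,-10,20,10,0,0,0],[0,-10,25,10,0,0,0],[0,-10,25,10,0,0,0],[0,-10,25,10,0,0,0]]}}

```text
time_s: 16.42
eef_pos: [0.5786, 0.4146, 0.2782]
tcp_rot: [0.701, -0.088, 0.702, 0.088]
contact_force: [0.4, -0.4, -1.4]
finger_gap: 0.0006
```

```bash
python3 look.py 12 "(261,208)" "(258,157)"
python3 - <<'E'
from h import *
t=cv2.imread("pics/top12.png");s=cv2.imread("pics/side12.png")
for nm,a,b in(("spr",(376,195),(337,240)),("bare",(261,208),(258,157))):
    for n,im,c in(("top",t,a),("side",s,b)):
        u,v,e,p=ring(im,n,*c);print(nm,n,round(u,1),round(v,1),np.round(e,1),p.round(4))
E
```

```text
16.525 14.244372430031538 [0.57907621 0.41253856 0.27831334] [-0.57315097 -0.37757057 -0.10928181]
spr top 376.0 194.5 [30.7 31.6] [ 0.574  -0.1898  0.158 ]
spr side 336.2 239.0 [34.8 41.5] [ 0.5755 -0.1894  0.158 ]
bare top 255.1 210.4 [21.5 28.7] [0.5125 0.1893 0.158 ]
bare side 250.7 153.8 [15.  31.6] [0.5122 0.1954 0.158 ]
```

View pics/zoom12.png

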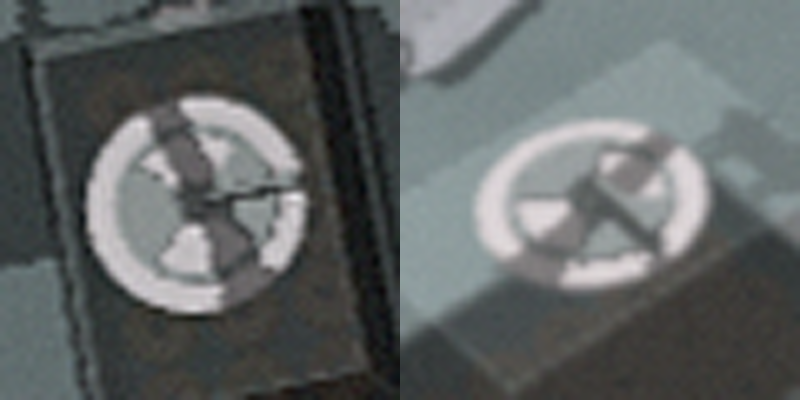

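View pics/top12.png

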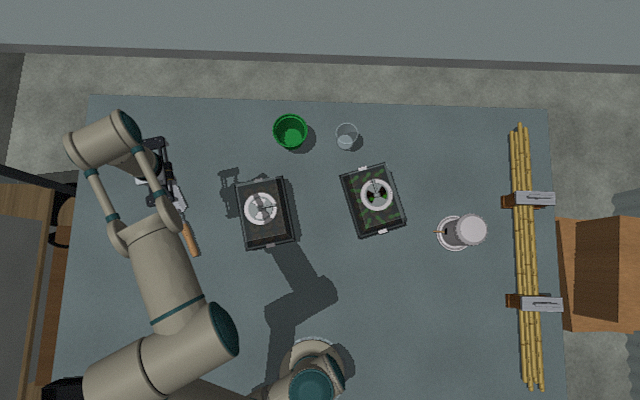

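Call:
{"op": "send_rows", "data": {"increments": [[0,0,5,-8,0,0,0],[0,0,10,-16,0,0,0],[0,0,15,-25,0,0,0],[0,0,18,-34,0,0,0],[0,0,18,-34,0,0,0],[0,0,18,-34,0,0,0],[0,0,18,-34,0,0,0],[0,0,18,-34,0,0,0],[0,0,18,-34,0,0,0],[0,0,18,-34,0,0,0]]}}

```text
time_s: 17.77
eef_pos: [0.2078, 0.5023, 0.2792]
tcp_rot: [0.702, -0.086, 0.702, 0.086]
contact_force: [0.2, 0.3, 0.4]
finger_gap: 0.0004
```

```bash
python3 look.py 13 "(261,208)" "(258,157)"
python3 - <<'E'
from h import *
t=cv2.imread("pics/top13.png");s=cv2.imread("pics/side13.png")
for nm,a,b in(("spr",(376,195),(337,240)),("bare",(261,208),(258,157))):
    for n,im,c in(("top",t,a),("side",s,b)):
        u,v,e,p=ring(im,n,*c);print(nm,n,round(u,1),round(v,1),np.round(e,1),p.round(4))
t0=cv2.imread("pics/top0.png");s0=cv2.imread("pics/side0.png")
f=lambda im,c:cv2.resize(im[c[1]-30:c[1]+30,c[0]-30:c[0]+30],(400,300) if 0 else (300,300),interpolation=cv2.INTER_CUBIC)
g=lambda im,cx,cy:cv2.resize(im[cy-48:cy+48,cx-48:cx+48],(400,400),interpolation=cv2.INTER_CUBIC)
cv2.imwrite("pics/zoom13b.png",np.hstack([g(t0,265,212),g(t,265,212)]))
cv2.imwrite("pics/zoom13c.png",np.vstack([np.hstack([f(t,(261,208)),f(t,(376,195))]),np.hstack([f(s,(258,157)),f(s,(337,240))])]))
# image shift of tray region between first and last
for nm,x,y in(("bare",265,212),("spr",373,202)):
    a,b=[cv2.cvtColor(i,cv2.COLOR_BGR2GRAY).astype(np.float32) for i in(t0,t)]
    # tray outside the vent: clip patches
    for k,(dx,dy) in {"far":(-6,-32),"near":(8,32)}.items():
        sl=np.s_[y+dy-14:y+dy+14,x+dx-24:x+dx+24]
        print(nm,k,np.round(cv2.phaseCorrelate(a[sl].copy(),b[sl].copy()),3))
E
```

```text
17.875 13.992889922280147 [0.20733065 0.50252879 0.27919432] [ 0.15685056 -0.23390081 -0.19252147]
spr top 376.0 194.5 [30.4 31.5] [ 0.5739 -0.1899  0.158 ]
spr side 336.2 239.0 [34.8 41.3] [ 0.5756 -0.1895  0.158 ]
bare top 259.9 208.2 [31.1 32.4] [0.5198 0.1747 0.158 ]
bare side 256.0 156.8 [25.1 35.6] [0.5207 0.1758 0.158 ]Traceback (most recent call last):
  File "<stdin>", line 17, in <module>
    return _wrapfunc(a, 'round', decimals=decimals, out=out)
    return _wrapit(obj, method, *args, **kwds)
    conv = _array_converter(obj)
ValueError: setting an array element with a sequence. The requested array has an inhomogeneous shape after 1 dimensions. The detected shape was (2,) + inhomogeneous part.
```

View pics/zoom13b.png

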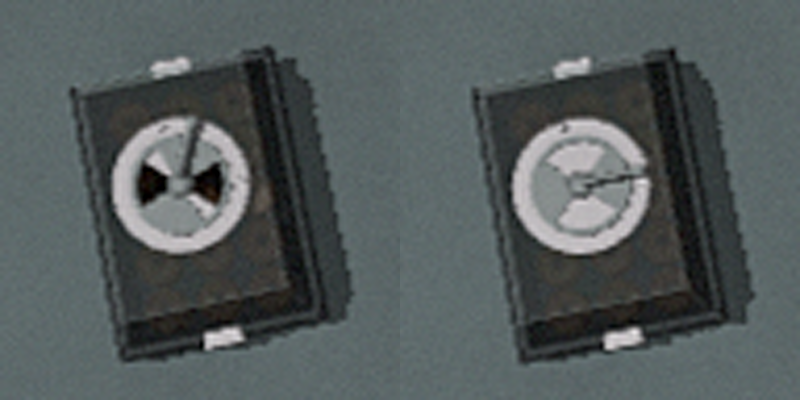

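View pics/zoom13c.png

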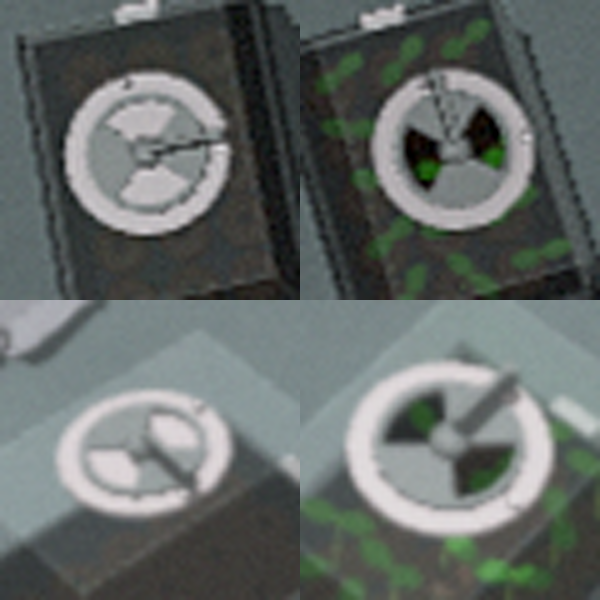

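Run:
```python
from h import *
w=lambda cx,cy,px,py:((px+.5)/5-.5+cx-30,(py+.5)/5-.5+cy-30)
for nm,c,q,ax,n,yaw in(("bare",(261,208),(224,142),(.5203,.1752),"top",BY),("spr",(376,195),(132,78),S,"top",SY),
  ("bare",(258,157),(192,186),(.5203,.1752),"side",BY),("spr",(337,240),(214,76),S,"side",SY)):
    P=cast(n,*w(*c,*q),.177)[:2]-ax;print(nm,n,np.linalg.norm(P).round(3),"vent deg",(np.degrees(np.arctan2(P[1],P[0]))-yaw+90).round(1))
```

```text
bare top 0.051 vent deg -7.9
spr top 0.044 vent deg 91.8
bare side 0.059 vent deg -6.2
spr side 0.045 vent deg 83.4
```

```bash
python3 -c "
from station import bot
print(bot.close_job())"
```

```text
the job is handed in; nothing more can be done
None
```

I turned the sprouted propagator's vent fully open first, then the bare one's fully shut, and handed the job in at about 18 s of the 51 s allowed. I pushed each arm round with the closed fingertips, without pinching, until it met its stop.

**At the stops:** the force rose to about 5 N at each one, well under the 18 N limit. Turning the vents took only about 1 N, which is close to the noise.

**Final pictures:** both openings are clear on the sprouted lid and fully covered on the bare one. The other things on the bench look untouched, and the gripper ended clear of everything.

**Checks that were less clean:**
- **Bare propagator moved slightly:** on the last 1 mm step at its stop, the tip kept moving while the force levelled off. Its vent ring then measured about 0.7 mm from where it started. The sprouted one stayed within about 0.3 mm.
- **Arm angles are rough:** readings from the pictures gave 92° (top) and 83° (side) for the open vent, and −8° and −6° for the shut one. They are only good to several degrees, so I relied on the force at the stops and the look of the openings.
- **Bare vent readings disagree:** the fingertip's position at the bare stop suggested about +3°, against −6° to −8° in the pictures.

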